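Pop open two touch-latch boxes

TASK

Open the two boxes needed for the next sign letter: first the light modules (yellow press spot), then the rivets (blue press spot). With the fingertips press each spot gently down until the touch catch lets go, then draw back so that the spring lifts the lid and it stays ajar. Leave the box with the red spot shut, do not lift or shift any box, and leave everything else on the table alone.

Things in the scene. Friction and masses are not known exactly. Their poses are not given: they have to be found in the camera images.
- box_yellow: loose steel box with the yellow press spot, 130 mm long (x), 100 wide (y), 70 high, 1.2 kg, holding light modules; origin at the centre of its underside, z up, lid hinge along its +x side, press spot near its -x side. Walls 4 mm. The three boxes differ outside only by the spot colour; which stands where varies
- press_yellow (a point): centre of the top of the yellow round press spot, 24 mm across, on the lid 88 mm from the hinge line and 26 mm from the lid's front edge, midway across; 70 mm above the table while shut. Its frame is the lid's: z is the lid's upward normal, +x points to the hinge
- lid_yellow (a joint): hinge of the yellow-spot lid (114x89x5 mm aluminium, level with the rim), rad: 0 shut and latched, grows as the front edge rises, -0.045 pressed in fully (4 mm at the spot). Touch catch: pressing the spot down 2 mm (about 5 N) frees it; once the finger draws back, a spring lifts the lid and it stays ajar at about 0.43 (front edge 48 mm up). A freed catch does not latch again
- box_blue: loose steel box with the blue press spot, 130 mm long (x), 100 wide (y), 70 high, 1.2 kg, holding a tin of rivets; origin at the centre of its underside, z up, lid hinge along its +x side, press spot near its -x side. Walls 4 mm. The three boxes differ outside only by the spot colour; which stands where varies
- press_blue (a point): centre of the top of the blue round press spot, 24 mm across, on the lid 88 mm from the hinge line and 26 mm from the lid's front edge, midway across; 70 mm above the table while shut. Its frame is the lid's: z is the lid's upward normal, +x points to the hinge
- lid_blue (a joint): hinge of the blue-spot lid (114x89x5 mm aluminium, level with the rim), rad: 0 shut and latched, grows as the front edge rises, -0.045 pressed in fully (4 mm at the spot). Touch catch: pressing the spot down 2 mm (about 5 N) frees it; once the finger draws back, a spring lifts the lid and it stays ajar at about 0.43 (front edge 48 mm up). A freed catch does not latch again
- box_red: loose steel box with the red press spot, 130 mm long (x), 100 wide (y), 70 high, 1.2 kg, holding a spare accent piece; origin at the centre of its underside, z up, lid hinge along its +x side, press spot near its -x side. Walls 4 mm. The three boxes differ outside only by the spot colour; which stands where varies
- press_red (a point): centre of the top of the red round press spot, 24 mm across, on the lid 88 mm from the hinge line and 26 mm from the lid's front edge, midway across; 70 mm above the table while shut. Its frame is the lid's: z is the lid's upward normal, +x points to the hinge
- lid_red (a joint): hinge of the red-spot lid (114x89x5 mm aluminium, level with the rim), rad: 0 shut and latched, grows as the front edge rises, -0.045 pressed in fully (4 mm at the spot). Touch catch: pressing the spot down 2 mm (about 5 N) frees it; once the finger draws back, a spring lifts the lid and it stays ajar at about 0.43 (front edge 48 mm up). A freed catch does not latch again
- screwdriver_red: red-handled screwdriver, 27x205x29 mm, lying in front of the boxes; bystander, leave alone; origin at the centre of its underside
- pliers_blue: blue-handled pliers, 69x206x17 mm, lying behind the boxes; bystander, leave alone; origin at the centre of its underside
- tape_roll: roll of masking tape, 104 mm across, 25 mm high, lying flat behind the boxes; bystander, leave alone; origin at the centre of its underside
- glue_bottle: white glue bottle with red tip, 35 mm across, 104 mm tall, standing behind the boxes; bystander, leave alone; origin at the centre of its underside
- tape_measure: yellow tape measure, 36x102x62 mm, standing behind the boxes on the left; bystander, leave alone; origin at the centre of its underside
- paint_brush: paint brush, 44x204x14 mm, lying on the left; bystander, leave alone; origin at the centre of its underside
- scraper: scraper, 68x198x18 mm, lying on the left; bystander, leave alone; origin at the centre of its underside
- led_module_0: white light module, 19x93x13 mm, lying on the left; bystander, leave alone; origin at the centre of its underside

How it is judged:
By the outcome, as a careful person would: the job done as asked, in the order asked, and still so for the second after the job is handed in, with the robot touching nothing.
It also fails if it takes over 40 s, if anything falls off the work surface, if the arm or the gripper's body presses on something with over 40 N, if the wrist force passes 120 N, or if a joint passes its speed limit or range.

ROBOT

A 7-joint arm with a two-finger parallel gripper is mounted at the origin on a cart in front of the work surface, level with it; the furniture and walls round the work are solid. World frame = base frame: x ahead of the robot, y to its left, z up, the work surface at z = 0. Lengths are in m, angles in rad, forces in N, time in s.
With the tool pointing down it reaches from about 0.425 to 0.875 m from the base axis. Payload 4.7 kg.
Tool frame: the origin (TCP) lies at the very end of the fingers, on their centre line; the grasp point (between the pads) lies 19 mm behind it; z points along the fingers, y is the direction in which the jaws open and shut (so a half turn about z gives the same grasp; the last joint's range is limited). The gripper opens to 85 mm and grips with 20 to 120 N. Pads are 22 mm wide; open, the fingers measure 114 mm over their backs; the gripper's body (76 mm by 85 mm) begins 54 mm behind the grasp point. The pads swing forward as they close: fully open they stand 13 mm farther back than shut.
Start: joints at [1.143, 0.321, -0.07, 1.45, 0.023, 1.371, -0.057], TCP at [0.278, -0.588, 0.231] pointing down, gripper open.
Joint ranges: [-2.86, 2.86], [-0.3, 2.09], [-1.38, 1.24], [0.06, 2.45], [-1.56, 4.7], [0.09, 2.05], [-2.69, 2.69]. Speed limits (rad/s): [2.57, 2.57, 3.14, 3.14, 3.14, 3.14, 3.14].

INTERFACE

Orientations are given as a 3x3 rotation matrix whose columns are the frame's x, y, z axes.
In Python, from cell import ctrl gives the robot as it stands.
- The arm moves only by the shell command python3 -m crank 'ROWS'. ROWS is JSON, a list of rows, each a list of 7 numbers: the opening, from 0 (shut) to 1 (fully open), then the shift along the tool's x, y, z in mm, then the turn, a rotation vector about the tool's x, y, z in degrees. A call has 1 to 20 rows; each row shifts and turns the commanded pose from where the row before left it, along the tool's axes as they then stand; what a row does not reach is not made up. A row lasts 1/8 s, in which the tool goes at most 62.5 mm and 10.7 degrees, less where a joint would pass 70% of its speed; a pose out of reach is approached as far as the arm can. A call is refused whole if a number of a shift passes 62.5 or a number of a turn 10.7, either way. A call with a gripper value outside its range is refused whole. The fingers move at their own pace and stop on an object; the grip force is fixed at half the most. Time passes only in rows, so rows that do not move let the fingers close. It gives the time, the measured TCP pose, the force and the opening at its end, in the units of the state.
- ctrl.get_state(): the state, without advancing time (a new reading comes with each control period).
- ctrl.snapshot(name): name is "side" or "top" or "wrist"; returns (picture, depth): 400x640x3 uint8, red, green, blue; 400x640 float32, m along the optical axis (not along the pixel's ray), 0 where there is no reading.
- ctrl.camera_info(name): a dict with "fx", "fy", "cx", "cy" (pixels), "R" (3x3) and "t" (3): a world point X has camera coordinates R X + t; the wrist camera has in their place "tool_from_camera" (4x4, takes a point from camera to tool coordinates, whose origin is the TCP and whose axes are the flange's). Camera axes: x right, y down, z forward; pixel columns grow to the right and rows downward; lengths in m; the calibration is good to about 2 mm. A picture is of the moment at which its call begins: read the wrist's pose just before it. camera_info takes no time and is no camera call.
- ctrl.sign_off(): hands the job in, once; it reports no verdict.
The state is a dict: "t": time; "q": joint angles; "joint_vel": joint speeds; "tau": joint torques, N m; "tool_pos": TCP position; "orientation": TCP orientation; "wrist_force": force on the tool from outside, world axes, zero at the start; "moment": the same for the moment, N m; "finger_gap": finger opening in m.
Only numpy, scipy, OpenCV 4.12 (cv2) and the standard library are available. Lean on these libraries where they do the work, as an engineer would, in place of code of your own. Each camera call takes 0.05 s, during which the arm holds its last target.

## Working session

There is one attempt and no reset: what is moved stays moved. The work goes in short steps, Python scripts to look and compute and a shell command to move; the robot and the scene stay as the last step left them, time stands still between calls to the robot, and variables do not carry over. Pictures are saved under pics/ and viewed, and the job is handed in when it is done.

```bash
mkdir -p pics; ls; cat > h.py <<'E'
from cell import ctrl
import numpy as np, cv2
def snap(n,name):
    p,d=ctrl.snapshot(n); cv2.imwrite(f'pics/{name}.png',p[:,:,::-1]); np.save(f'pics/{name}.npy',d); return p,d
def w(n,d,u,v):
    i=ctrl.camera_info(n); z=d[v,u]; c=np.array([(u-i['cx'])/i['fx']*z,(v-i['cy'])/i['fy']*z,z])
    return np.array(i['R']).T@(c-np.array(i['t']))
E
python3 - <<'E'
from h import *
s=ctrl.get_state()
for k in s: print(k,np.round(s[k],3).tolist())
snap('top','top0'); snap('side','side0')
E
```

```text
pics
t 0.0
q [1.143, 0.322, -0.07, 1.452, 0.023, 1.371, -0.057]
joint_vel [0.0, 0.001, 0.001, 0.0, 0.001, 0.0, -0.001]
tau [0.001, -49.359, -0.382, -31.434, 0.013, 0.012, 0.0]
tool_pos [0.278, -0.587, 0.23]
orientation [[0.904, 0.428, -0.001], [0.428, -0.904, 0.002], [-0.0, -0.002, -1.0]]
wrist_force [-0.233, 0.252, 0.48]
moment [0.006, 0.041, -0.027]
finger_gap 0.085
```

View pics/top0.png

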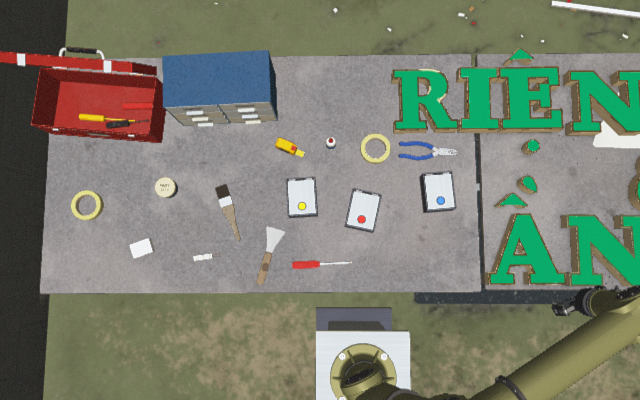

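View pics/side0.png

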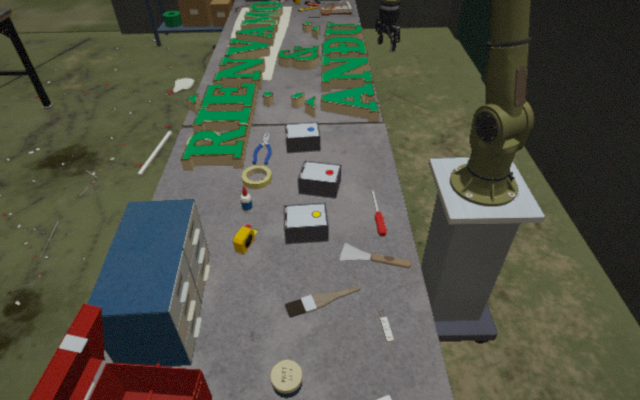

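The top view shows the yellow spot at about (302,206), red at (361,219) and blue at (440,201). The arm is at the lower right.

```bash
python3 - <<'E'
from h import *
p=cv2.imread('pics/top0.png'); d=np.load('pics/top0.npy')
hsv=cv2.cvtColor(p,cv2.COLOR_BGR2HSV)
for n,(u,v),h0 in (('Y',(302,206),28),('R',(361,219),0),('B',(440,201),108)):
    m=np.zeros(hsv.shape[:2],bool)
    H=hsv[...,0].astype(int); dh=np.minimum(abs(H-h0),180-abs(H-h0))
    m=(dh<14)&(hsv[...,1]>110); 
    k=np.zeros_like(m); k[v-9:v+10,u-9:u+10]=1; m&=k
    ys,xs=np.nonzero(m); P=np.array([w('top',d,x,y) for x,y in zip(xs,ys)])
    print(n,len(xs),xs.mean(),ys.mean(),P.mean(0).round(4),np.ptp(P,axis=0).round(3))
    # lid: bright
    b=(hsv[...,1]<40)&(hsv[...,2]>150); k[:]=0;k[v-40:v+16,u-28:u+28]=1;b&=k
    ys,xs=np.nonzero(b); P=np.array([w('top',d,x,y) for x,y in zip(xs,ys)]);P=P[(P[:,2]>.055)&(P[:,2]<.09)]
    r=cv2.minAreaRect((P[:,:2]*1000).astype(np.float32)); print(' lid',r)
a=p[140:290,240:480]; cv2.imwrite('pics/crop0.png',cv2.resize(a,None,fx=3.3,fy=3.3,interpolation=cv2.INTER_CUBIC))
print(ctrl.camera_info('top')['fx'])
E
```

```text
Y 42 301.76190476190476 205.85714285714286 [0.5688 0.2027 0.0705] [0.021 0.024 0.018]
 lid ((603.193603515625, 205.39427185058594), (124.395263671875, 88.72345733642578), 3.9060306549072266)
R 43 361.13953488372096 219.0 [0.5242 0.0038 0.0708] [0.021 0.021 0.025]Traceback (most recent call last):
  File "<stdin>", line 13, in <module>
  File "h.py", line 6, in w
    i=ctrl.camera_info(n); z=d[v,u]; c=np.array([(u-i['cx'])/i['fx']*z,(v-i['cy'])/i['fy']*z,z])
ValueError: time passes only in moves, steps and waits
```

```bash
cat > h.py <<'E'
from cell import ctrl
import numpy as np, cv2, functools
@functools.lru_cache(None)
def info(n): return ctrl.camera_info(n)
def snap(n,name):
    p,d=ctrl.snapshot(n); cv2.imwrite(f'pics/{name}.png',p[:,:,::-1]); np.save(f'pics/{name}.npy',d); return p,d
def w(n,d,u,v):
    i=info(n); z=d[v,u]; c=np.array([(u-i['cx'])/i['fx']*z,(v-i['cy'])/i['fy']*z,z])
    return np.array(i['R']).T@(c-np.array(i['t']))
E
python3 - <<'E'
from h import *
p=cv2.imread('pics/top0.png'); d=np.load('pics/top0.npy')
hsv=cv2.cvtColor(p,cv2.COLOR_BGR2HSV)
for n,(u,v),h0 in (('Y',(302,206),28),('R',(361,219),0),('B',(440,201),108)):
    H=hsv[...,0].astype(int); dh=np.minimum(abs(H-h0),180-abs(H-h0))
    m=(dh<14)&(hsv[...,1]>110); 
    k=np.zeros_like(m); k[v-9:v+10,u-9:u+10]=1; m&=k
    ys,xs=np.nonzero(m); P=np.array([w('top',d,x,y) for x,y in zip(xs,ys)])
    print(n,len(xs),xs.mean(),ys.mean(),P.mean(0).round(4),np.ptp(P,axis=0).round(3))
    b=(hsv[...,1]<40)&(hsv[...,2]>150); k[:]=0;k[v-40:v+16,u-28:u+28]=1;b&=k
    ys,xs=np.nonzero(b); P=np.array([w('top',d,x,y) for x,y in zip(xs,ys)]);P=P[(P[:,2]>.055)&(P[:,2]<.09)]
    r=cv2.minAreaRect((P[:,:2]*1000).astype(np.float32)); print(' lid',r)
a=p[140:290,240:480]; cv2.imwrite('pics/crop0.png',cv2.resize(a,None,fx=3.3,fy=3.3,interpolation=cv2.INTER_CUBIC))
E
```

```text
Y 42 301.76190476190476 205.85714285714286 [0.5688 0.2027 0.0705] [0.021 0.024 0.018]
 lid ((603.193603515625, 205.39427185058594), (124.395263671875, 88.72345733642578), 3.9060306549072266)
R 43 361.13953488372096 219.0 [0.5242 0.0038 0.0708] [0.021 0.021 0.025]
 lid ((558.2713623046875, -5.3951416015625), (93.00203704833984, 121.64215850830078), 77.70623779296875)
B 40 440.2 200.075 [ 0.5873 -0.2611  0.0713] [0.02  0.021 0.019]
 lid ((619.9744873046875, -259.82220458984375), (122.89280700683594, 94.70147705078125), 3.586879014968872)
```

View pics/crop0.png

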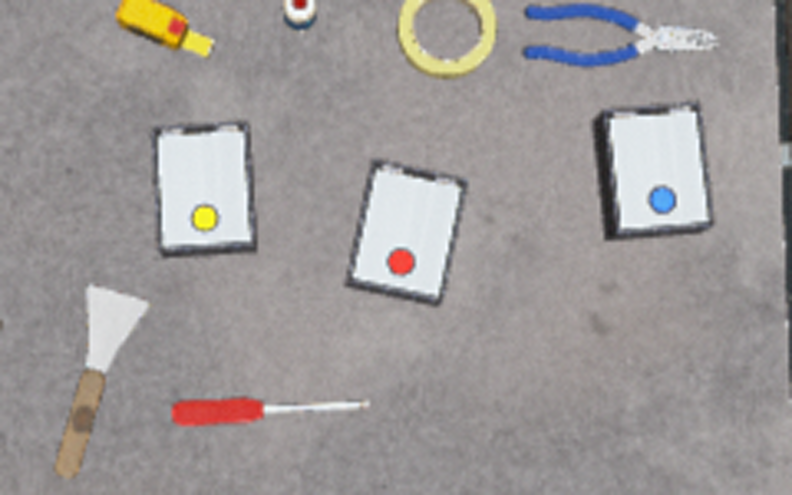

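The line to yellow stays within reach at z 0.23. I'll travel above the yellow spot with the gripper shut.

```bash
python3 -m crank '[[0,40,-39,0,0,0,0],[0,40,-39,0,0,0,0],[0,40,-39,0,0,0,0],[0,40,-39,0,0,0,0],[0,40,-39,0,0,0,0],[0,40,-39,0,0,0,0],[0,40,-39,0,0,0,0],[0,40,-40,0,0,0,0],[0,40,-40,0,0,0,0],[0,40,-40,0,0,0,0],[0,40,-40,0,0,0,0],[0,40,-39,0,0,0,0],[0,40,-39,0,0,0,0],[0,40,-39,0,0,0,0],[0,40,-39,0,0,0,0],[0,0,0,0,0,0,0]]'
python3 - <<'E'
from h import *
s=ctrl.get_state(); T=np.array(info('wrist')['tool_from_camera']); print(T.round(3), s['finger_gap'], np.round(s['tool_pos'],4),np.round(s['q'],2),np.round(s['orientation'],3).tolist())
snap('wrist','w1')
E
```

```text
t: 2.1
tool_pos: [0.5673, 0.2072, 0.2302]
orientation: [[0.9, 0.435, -0.003], [0.435, -0.9, 0.004], [-0.001, -0.005, -1.0]]
wrist_force: [0.4, -0.1, 0.0]
finger_gap: -0.0
[[-0.    -0.95  -0.312  0.08 ]
 [ 1.     0.    -0.001 -0.   ]
 [ 0.001 -0.312  0.95  -0.142]
 [ 0.     0.     0.     1.   ]] -5.7319385678999e-06 [0.5673 0.2072 0.2302] [ 0.25  0.31 -0.78  1.55  0.22  1.37 -1.68] [[0.9, 0.435, -0.003], [0.435, -0.9, 0.004], [-0.001, -0.005, -1.0]]
```

View pics/w1.png

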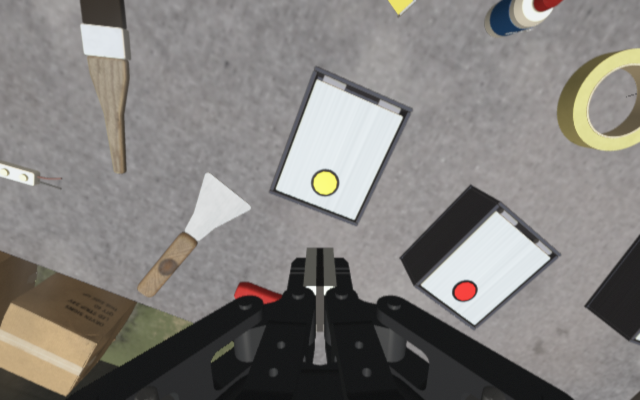

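The wrist view shows the yellow spot at (325,183), just ahead of the fingertips at (320,255), and the red spot at (465,291).

```bash
cat >> h.py <<'E'
def wr(d,u,v,s):
    i=info('wrist'); z=float(np.median(d[v-2:v+3,u-2:u+3])); c=np.array([(u-i['cx'])/i['fx']*z,(v-i['cy'])/i['fy']*z,z,1])
    t=(np.array(i['tool_from_camera'])@c)[:3]; return t*1000, np.array(s['orientation'])@t+np.array(s['tool_pos'])
E
python3 - <<'E'
from h import *
d=np.load('pics/w1.npy'); s=ctrl.get_state()
for u,v in ((325,183),(465,291)):
    t,W=wr(d,u,v,s); print(t.round(1),W.round(4))
E
```

```text
[  1.1   4.8 160.2] [0.5703 0.2001 0.07  ]
[-125.6  164.8  159.8] [0.5251 0.0011 0.0703]
```

```bash
python3 -m crank '[[0,1,5,45,0,0,0],[0,0,0,55,0,0,0],[0,0,0,35,0,0,0],[0,0,0,13,0,0,0],[0,0,0,5,0,0,0],[0,0,0,0,0,0,0]]'
```

```text
t: 2.9
tool_pos: [0.5724, 0.1971, 0.0796]
orientation: [[0.904, 0.427, 0.002], [0.427, -0.904, 0.0], [0.002, 0.001, -1.0]]
wrist_force: [0.1, -0.4, -0.5]
finger_gap: -0.0004
```

```bash
python3 -m crank '[[0,0,-4,4,0,0,0],[0,0,0,2,0,0,0],[0,0,0,0,0,0,0]]'
```

```text
t: 3.28
tool_pos: [0.5698, 0.201, 0.0724]
orientation: [[0.904, 0.428, 0.0], [0.428, -0.904, -0.0], [0.0, 0.0, -1.0]]
wrist_force: [-0.9, -0.1, -0.0]
finger_gap: -0.0001
```

```bash
python3 -m crank '[[0,0,0,2,0,0,0],[0,0,0,1,0,0,0],[0,0,0,0,0,0,0]]'
```

```text
t: 3.65
tool_pos: [0.57, 0.201, 0.0697]
orientation: [[0.904, 0.428, 0.0], [0.428, -0.904, -0.0], [0.0, 0.0, -1.0]]
wrist_force: [-1.2, -0.3, 4.9]
finger_gap: -0.0002
```

```bash
python3 -m crank '[[0,0,0,1,0,0,0],[0,0,0,0,0,0,0]]'
```

```text
t: 3.9
tool_pos: [0.57, 0.201, 0.0684]
orientation: [[0.904, 0.428, 0.0], [0.428, -0.904, 0.0], [0.0, 0.0, -1.0]]
wrist_force: [-0.9, -0.1, 5.3]
finger_gap: -0.0002
```

```bash
python3 -m crank '[[0,0,0,1,0,0,0],[0,0,0,0,0,0,0]]'
```

```text
t: 4.15
tool_pos: [0.5699, 0.201, 0.0673]
orientation: [[0.904, 0.428, 0.0], [0.428, -0.904, 0.0], [0.0, 0.0, -1.0]]
wrist_force: [-0.7, 0.6, 4.8]
finger_gap: 0.0001
```

```bash
python3 -m crank '[[0,0,0,0.5,0,0,0],[0,0,0,0,0,0,0]]'; python3 -m crank '[[0,0,0,-15,0,0,0],[0,0,0,-50,0,0,0],[0,0,0,-60,0,0,0],[0,0,0,-30,0,0,0],[0,0,0,0,0,0,0],[0,0,0,0,0,0,0]]'
python3 - <<'E'
from h import *
snap('wrist','w2')
E
```

```text
t: 4.4
tool_pos: [0.5699, 0.201, 0.0669]
orientation: [[0.904, 0.428, 0.0], [0.428, -0.904, 0.0], [0.0, 0.0, -1.0]]
wrist_force: [-0.5, -0.1, 4.7]
finger_gap: -0.0001
t: 5.15
tool_pos: [0.5691, 0.2004, 0.2208]
orientation: [[0.904, 0.427, -0.002], [0.427, -0.904, -0.001], [-0.002, 0.0, -1.0]]
wrist_force: [-0.4, -0.3, 0.2]
finger_gap: 0.0001
```

View pics/w2.png

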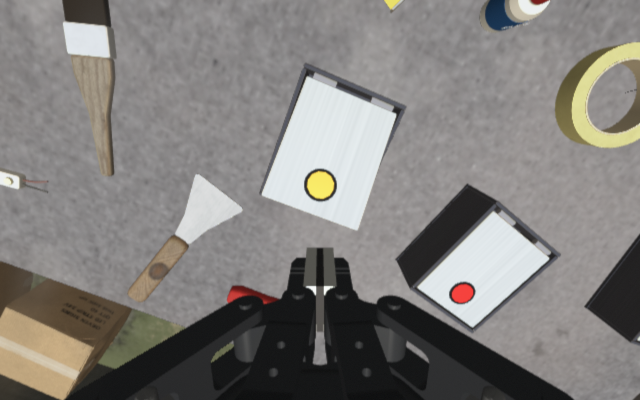

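The front edge of the yellow lid now covers the rim, so it looks raised; I'll check that with depth and go on to blue.

```bash
python3 - <<'E'
from h import *
d=np.load('pics/w2.npy'); s=ctrl.get_state()
for u,v in ((320,184),(310,206),(350,95)):
    t,W=wr(d,u,v,s); print(t.round(1),W.round(4))
E
python3 -m crank '[[0,-20,47.5,0,0,0,0],[0,-20,47.5,0,0,0,0],[0,-20,47.5,0,0,0,0],[0,-20,47.5,0,0,0,0],[0,-20,47.5,0,0,0,0],[0,-20,47.5,0,0,0,0],[0,-20,47.5,0,0,0,0],[0,-20,47.5,0,0,0,0],[0,-21,47.5,0,0,0,0],[0,0,0,0,0,0,0],[0,0,0,0,0,0,0]]'
python3 - <<'E'
from h import *
snap('wrist','w3')
E
```

```text
[ 12.1  -0.2 114.7] [0.5795 0.2056 0.1056]
[ -5.5  -8.8 107.7] [0.5599 0.2058 0.1126]
[ 85.   26.8 152. ] [0.6568 0.2123 0.068 ]
t: 6.58
tool_pos: [0.5884, -0.262, 0.2202]
orientation: [[0.904, 0.428, -0.002], [0.428, -0.904, 0.002], [-0.001, -0.003, -1.0]]
wrist_force: [0.1, 1.1, -0.1]
finger_gap: 0.0002
```

View pics/w3.png

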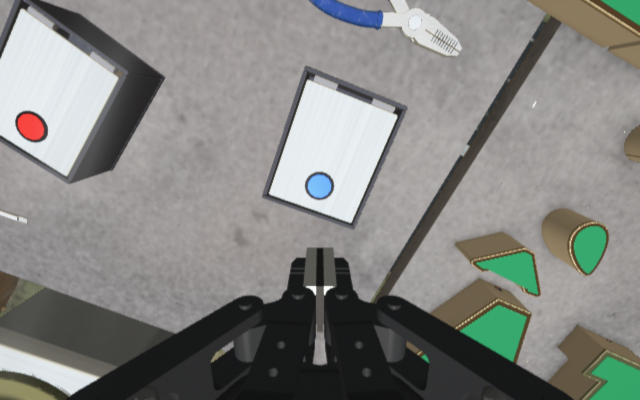

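The yellow lid is open: its spot is now at z 0.106. The blue spot is at (319,185) in the wrist view.

```bash
python3 - <<'E'
from h import *
d=np.load('pics/w3.npy'); s=ctrl.get_state()
t,W=wr(d,319,185,s); print(t.round(1),W.round(4))
E
python3 -m crank '[[0,0,0,45,0,0,0],[0,0,0,50,0,0,0],[0,0,0,33,0,0,0],[0,0,0,11,0,0,0],[0,0,0,0,0,0,0],[0,0,0,0,0,0,0]]'
```

```text
[  1.7  -1.2 150.1] [ 0.5896 -0.2589  0.0706]
t: 7.38
tool_pos: [0.5903, -0.2629, 0.0848]
orientation: [[0.904, 0.428, 0.003], [0.428, -0.904, -0.001], [0.002, 0.002, -1.0]]
wrist_force: [0.3, 0.3, -0.6]
finger_gap: 0.0002
```

```bash
python3 -m crank '[[0,0,-3,7,0,0,0],[0,0,0,4,0,0,0],[0,0,0,1,0,0,0],[0,0,0,0,0,0,0]]'
```

```text
t: 7.88
tool_pos: [0.5876, -0.2602, 0.071]
orientation: [[0.904, 0.428, -0.0], [0.428, -0.904, -0.0], [-0.0, -0.0, -1.0]]
wrist_force: [-0.8, 0.5, 1.9]
finger_gap: 0.0002
```

```bash
python3 -m crank '[[0,0,0,2,0,0,0],[0,0,0,1,0,0,0],[0,0,0,0,0,0,0]]'
```

```text
t: 8.25
tool_pos: [0.5877, -0.2602, 0.068]
orientation: [[0.904, 0.428, -0.0], [0.428, -0.904, -0.0], [-0.0, 0.0, -1.0]]
wrist_force: [-1.7, 1.1, 4.8]
finger_gap: 0.0001
```

```bash
python3 -m crank '[[0,0,0,1,0,0,0],[0,0,0,1,0,0,0],[0,0,0,0,0,0,0]]'
```

```text
t: 8.62
tool_pos: [0.5877, -0.2603, 0.0667]
orientation: [[0.904, 0.428, -0.0], [0.428, -0.904, -0.0], [-0.0, 0.0, -1.0]]
wrist_force: [-4.0, 1.1, 9.3]
finger_gap: -0.0
```

The press has reached its full depth, with the force rising to 9 N, so I'll draw back.

```bash
python3 -m crank '[[0,0,0,-15,0,0,0],[0,0,0,-50,0,0,0],[0,0,0,-60,0,0,0],[0,0,0,-30,0,0,0],[0,0,0,0,0,0,0],[0,0,0,0,0,0,0]]'
python3 - <<'E'
from h import *
snap('wrist','w4');snap('side','side4')
d=np.load('pics/w4.npy'); s=ctrl.get_state()
for u,v in ((319,185),(310,208),(350,95)):
    t,W=wr(d,u,v,s); print(t.round(1),W.round(4))
a=cv2.imread('pics/side4.png')[110:260,220:400]; b=cv2.imread('pics/side0.png')[110:260,220:400]
cv2.imwrite('pics/s4.png',cv2.resize(np.hstack([b,a]),None,fx=2.2,fy=2.2))
E
```

```text
t: 9.38
tool_pos: [0.5871, -0.2604, 0.2198]
orientation: [[0.904, 0.427, -0.001], [0.427, -0.904, 0.0], [-0.001, -0.001, -1.0]]
wrist_force: [-0.5, -0.3, -0.6]
finger_gap: 0.0002
[ 11.6  -1.1 113.3] [ 0.5965 -0.2541  0.1056]
[ -6.7  -8.7 106.1] [ 0.5766 -0.255   0.1129]
[ 85.   26.8 151.6] [ 0.6746 -0.2478  0.0671]
```

View pics/w4.png

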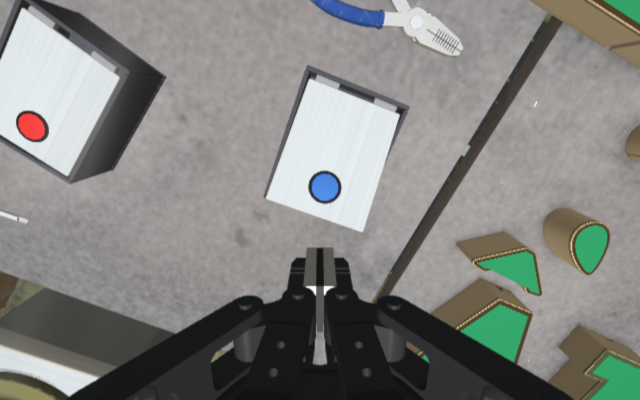

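View pics/s4.png

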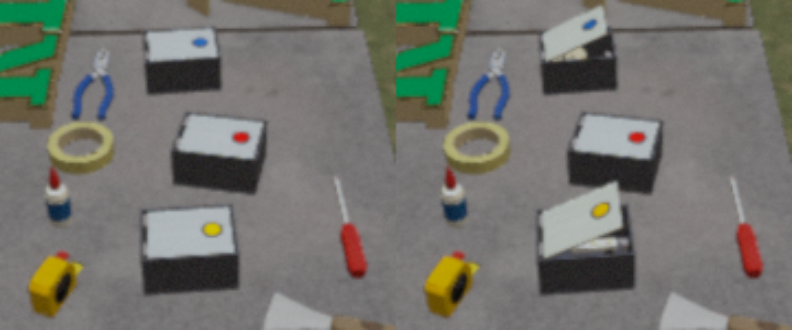

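The before/after side views show the yellow and blue lids ajar and the red one shut. The boxes and the bystanders in view have not moved, and the gripper is clear.

```bash
python3 - <<'E'
from h import *
print(ctrl.sign_off())
E
```

```text
the job is handed in; nothing more can be done
None
```

I opened the yellow-spot box first, then the blue-spot box, and handed the job in at about 9.5 s.

- **Pressing:** With the fingers shut, I pressed each spot down about 3 to 4 mm. The wrist force read about 5 N on yellow and 9 N on blue, where the lid reached the end of its travel. I then drew straight back up by about 150 mm.
- **Last checks:** Both spots measured 0.106 m high after release, up from 0.070 m when shut. The before/after side views show both lids ajar and the red box shut. The boxes and the tools in that view look unmoved; I did not measure their positions again. The gripper was clear at a height of 0.22 m.
- **Disagreement:** The top and wrist cameras differed by about 3 mm on the spot positions. I pressed at the wrist camera's position for yellow. For blue I was about 2 mm off it, still well within the 24 mm spot.

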